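# Spot hardness check of a test plate in its tilted fixture

## Task

Swing the keeper bar of the tilted fixture shut over the steel test plate until it snaps home in its sprung catch, then lift the hardness probe out of its stand and press its sprung tip on the centre of the ring scribed on the plate, with the probe square to the tilted plate. Press lightly, so that the tip is pushed in about half of its travel (4 mm, about 5 N), and finish there: hold the probe still on the spot in the gripper and do not let go. Leave the plate lying in its nest with the bar shut, and do not disturb the things around.

Things in the scene. Friction and masses are not known exactly. Their poses are not given: they have to be found in the camera images.
- deck: Aluminium deck of the fixture, 112 x 126 mm, 8 mm thick, fixed on a grey wedge on a grey foot plate 124 x 134 mm. Origin: centre of the nest floor, on the deck's upper face, 42 mm above the desk. Its z axis is the deck's normal, leaning 20 degrees from vertical towards its low front edge (-x side, nearest the robot); x runs up the slope, y across. Nest ledges are 4 mm high.
- keeper_hinge (a point): Point on the pivot axis of the keeper bar, at mid thickness of the bar, 12.5 mm above the deck face, at deck-frame x = 14, y = 44 mm; its axes are those of the deck and the pivot axis is the deck's z. The boss at the pivot stands to 18.5 mm above the deck.
- keeper_knob (a point): Top centre of the round black knob on the keeper bar: 13 mm across, 18 mm high on a 9 mm neck, top 36.5 mm above the deck face and 21 mm above the bar's top, 64 mm from the pivot axis. The steel bar is 12 mm wide, 6 mm thick, reaches 88 mm from the pivot, underside 9.5 mm above the deck. The catch block at its far end is no higher than the bar.
- keeper (a joint): Hinge of the keeper bar, rad. 0 = shut on its stop, bar lying across the plate along the deck's -y; grows counter-clockwise seen down on the deck; at 1.57 the bar points up the slope (deck +x). Stays where left (about 0.5 N at the knob). From 0.13 rad the bar's nose must be pushed past a sprung roller (about 4 N at the knob); below 0.03 it is caught and held shut.
- test_plate: Loose steel test plate, 44 x 62 x 8 mm, 160 g, lying in the nest of the deck (1.5 mm play all round). Origin: centre of its underside; z is its normal, x up the slope, 44 mm along x, 62 mm along y.
- spot (a point): The marked spot: centre of the thin black scribed ring, 12 mm across, on the upper face of the test plate (7 mm down the slope from its centre). Its axes are the plate's: z is the outward normal of the face. The bar, when shut, runs 16 mm up the slope from it and stands 7.5 mm above the face.
- probe: Hardness probe, a stepped round rod, about 160 g, upright in its stand. Origin: end of the steel nose, on the axis; z runs up the axis to the black cap. Lower barrel 0 to 50 mm (18 mm across, nose tapering to 10), flange 30 mm across 50 to 55 mm, grey grip barrel 22 mm across 55 to 126 mm, cap to 136 mm. In the stand its origin is 26.5 mm above the desk, the flange on the rim.
- tip_end (a point): Round end of the probe's sprung steel tip (5 mm rod), on the axis; 12 mm beyond the nose (at z = -12 mm of the probe) when out. Moves into the nose as it is pressed.
- probe_tip (a joint): Travel of the sprung tip into the probe, m: 0 = fully out, 0.008 = bottomed. Spring: about 1.5 N to start, 0.9 N more per mm, so 5.1 N at 4 mm.
- stand: Stand of the probe, fixed: dark round foot 72 mm across with an aluminium tube 32 mm across, bore 20.4 mm, rim 76 mm above the desk. Origin: centre of its underside. Draw the probe straight up by at least 65 mm to clear it.
- pen: Bystander: white marker pen with black cap, 135 x 17 mm, lying. Origin: centre of its underside.
- vial: Bystander: vial with a screw cap, 23 mm across, 53 mm high. Origin: centre of its underside.
- tin: Bystander: flat round tin, 56 mm across, 20 mm high. Origin: centre of its underside.
- magnifier: Bystander: folded pocket loupe, 36 x 45 x 13 mm. Origin: centre of its underside.
Not all that is in view belongs to the job. Several things have the shape of the test_plate; the one meant has the colours described above.

How it is judged:
By the outcome, as a careful person would: the job done as asked, in the order asked, and still so for the second after the job is handed in, while the arm keeps its last pose, push and grip.
It also fails if it takes over 54 s, if anything falls off the work surface, if the arm or the gripper's body presses on something with over 40 N, if the wrist force passes 120 N, or if a joint passes its speed limit or range.

## Robot

A 6-joint arm with a two-finger parallel gripper is mounted at the origin on a cart in front of the work surface, level with it; the furniture and walls round the work are solid. World frame = base frame: x ahead of the robot, y to its left, z up, the work surface at z = 0. Lengths are in m, angles in degrees, forces in N, time in s.
With the tool pointing down it reaches from about 0.25 to 0.775 m from the base axis. Payload 4 kg.
Tool frame: the origin (TCP) lies between the finger pads; the fingertips stand 22 mm ahead of it and the grasp point (between the pads) lies 3 mm ahead of it; z points along the fingers, y is the line along which they close (so a half turn about z gives the same grasp; the last joint's range is limited). The gripper opens to 85 mm and grips with 20 to 120 N. Pads are 22 mm wide; open, the fingers measure 114 mm over their backs; the gripper's body (76 mm by 85 mm) begins 54 mm behind the grasp point. The pads swing forward as they close: fully open they stand 13 mm farther back than shut.
Start: joints at [71.328, 4.996, 78.535, -0, 96.463, -5.907], TCP at [0.122, 0.536, 0.253] pointing down, gripper open.
Joint ranges: [-177.83, 177.83], [-43.37, 116.18], [15.69, 146.23], [-61.86, 241.86], [9.47, 152.12], [-147.06, 147.06]. Speed limits (degrees/s): [159.86, 159.86, 180, 180, 180, 180].

## Interface

Orientations are given as [roll, pitch, yaw] about the fixed x, y, z axes, in that order (R = Rz(yaw) Ry(pitch) Rx(roll)).
In Python, from rig import manip gives the robot as it stands.
- The arm moves only by the tool carry_out, never from a script. Its arguments are lists of equal length, an entry for each row: "slide": the shift along the tool's x, y, z each as a share of 0.3 m, from -1 to 1, a list of three; "turn": the turn, a rotation vector about the tool's x, y, z each as a share of 0.5 rad, from -1 to 1, a list of three; "gripper": the opening, from 0 (shut) to 1 (fully open). A call has 1 to 8 rows; each row is the pose to reach, as a shift and turn from the pose commanded when the call began, along the tool's axes at that moment; what a row does not reach only later rows make up. A row lasts 1/8 s, in which the tool goes at most 62.5 mm and 10.7 degrees, less where a joint would pass 70% of its speed; a pose out of reach is approached as far as the arm can. A call with a number of a shift or a turn outside -1 to 1 is refused whole. A call with a gripper value outside its range is refused whole. The fingers move at their own pace and stop on an object; "newtons" is the grip in N (left out, the last holds). Time passes only in rows, so rows that repeat a pose let the fingers close. It gives the time, the measured TCP pose, the force, the opening and the grip force at its end, in the units of the state.
- manip.read_state(): the state, without advancing time (a new reading comes with each control period).
- manip.get_image(name): name is "side" or "top"; returns a dict with "color" (420x560x3 uint8, blue, green, red), "z_map" (420x560 float32, m along the optical axis (not along the pixel's ray), 0 where there is no reading), "intrinsics" (3x3 intrinsics, pixels), "pose" (4x4, takes a point from camera to world coordinates). Camera axes: x right, y down, z forward; pixel columns grow to the right and rows downward; lengths in m; the calibration is good to about 2 mm. A picture is of the moment at which its call begins.
- manip.job_done(): hands the job in; it is judged then, once.
The state is a dict: "time": time; "q": joint angles; "joint_vel": joint speeds; "joint_efforts": joint torques, N m; "tcp_pos": TCP position; "tcp_rot": TCP orientation; "force": force on the tool from outside, world axes, zero at the start; "moment": the same for the moment, N m; "gripper_width": finger opening in m; "grip_force": force on a finger pad.
Only numpy, scipy, OpenCV 4.12 (cv2) and the standard library are available. Lean on these libraries where they do the work, as an engineer would, in place of code of your own. Each camera call takes 0.05 s, during which the arm holds its last target. There are 200 camera calls.

## Working session

There is one attempt and no reset: what is moved stays moved. The work goes in short steps, Python scripts to look and compute and a tool call to move; the robot and the scene stay as the last step left them, time stands still between calls to the robot, and variables do not carry over. Pictures are saved under pics/ and viewed, at most 10 in all, crops included, and the job is handed in when it is done.

Besides the shell and the picture viewer there is one more tool, called after "Request:" as name(argument=value, ...) on one line, values as JSON. carry_out: Moves the arm, as the interface text tells. Shift numbers are shares of 0.3 m and turn numbers shares of 0.5 rad, none past 1 either way. Its arguments: {"type":"object","properties":{"slide":{"type":"array","items":{"type":"array","items":{"type":"number","minimum":-1,"maximum":1}}},"turn":{"type":"array","items":{"type":"array","items":{"type":"number","minimum":-1,"maximum":1}}},"gripper":{"type":"array","items":{"type":"number"}},"newtons":{"type":"number"}},"required":["slide","turn","gripper"]}

```bash
mkdir -p pics; ls
python3 - <<'E'
from rig import manip
import cv2,numpy as np
for n in("top","side"):
    d=manip.get_image(n); np.savez(f"pics/{n}0.npz",**d); cv2.imwrite(f"pics/{n}0.png",d["color"])
    print(n,d["intrinsics"],d["pose"].round(4))
print(manip.read_state())
E
```

```text
pics
top [[525.8850229    0.         282.23977126]
 [  0.         525.8850229  204.6355389 ]
 [  0.           0.           1.        ]] [[ 0.0092 -0.9979  0.0637  0.4505]
 [-0.9997 -0.0105 -0.0208  0.0277]
 [ 0.0214 -0.0635 -0.9978  1.5473]
 [ 0.      0.      0.      1.    ]]
side [[382.83148889   0.         273.64345314]
 [  0.         382.83148889 210.33649827]
 [  0.           0.           1.        ]] [[-0.999   0.0349 -0.0292  0.5898]
 [ 0.0423  0.4746 -0.8792  0.8828]
 [-0.0168 -0.8795 -0.4755  0.5632]
 [ 0.      0.      0.      1.    ]]
{'time': 0.1, 'q': array([ 7.13285616e+01,  5.03660584e+00,  7.86153502e+01, -1.30452023e-03,
        9.64636919e+01, -5.90612973e+00]), 'joint_vel': array([-0.03587387, -0.00746589, -0.15135069, -0.01884009, -0.08152916,
       -0.03005431]), 'joint_efforts': array([ 1.99767994e-03, -3.53010464e+01, -3.14220357e+01, -1.29630594e-04,
        7.89699872e-03, -4.05533126e-05]), 'tcp_pos': array([0.12139901, 0.53602335, 0.25224613]), 'tcp_rot': array([-1.79884832e+02, -1.06104074e-02,  1.67234535e+02]), 'force': array([-0.28268163, -0.45572674,  0.47324339]), 'moment': array([-0.0110013 , -0.07146893,  0.00043845]), 'grip_force': 0.0, 'gripper_width': 0.08520058298150703}
```

View pics/top0.png

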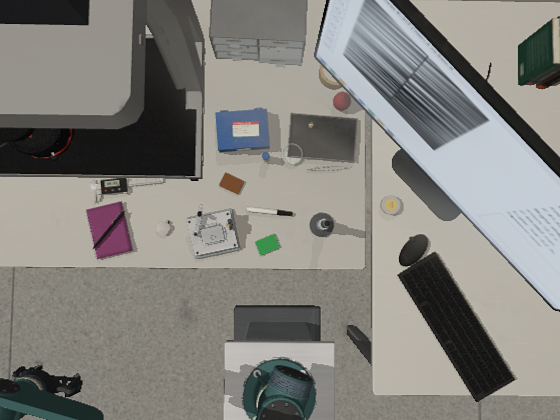

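View pics/side0.png

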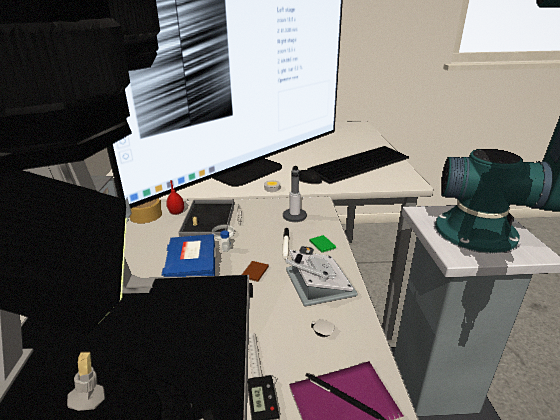

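The top view shows the fixture at about (213,232) and the probe in its stand at (321,224). It also shows the pen at (270,211) and the round tin at (165,228). Candidates for the test plate are the steel one in the nest (213,234), the green plate (268,244) and the brown plate (232,183). By the description it is the steel one in the nest. I'll check that in a close crop.

Run:
```python
import cv2,numpy as np
t=cv2.imread("pics/top0.png");s=cv2.imread("pics/side0.png")
a=cv2.resize(t[195:270,175:250],(400,400),interpolation=cv2.INTER_CUBIC)
b=cv2.resize(s[230:310,275:365],(400,356),interpolation=cv2.INTER_CUBIC)
o=np.zeros((600,800,3),np.uint8);o[:400,:400]=a;o[:356,400:]=b
o[400:,:200]=cv2.resize(t[200:250,296:346],(200,200));o[400:,400:600]=cv2.resize(s[160:230,260:330],(200,200))
cv2.imwrite("pics/crop1.png",o)
```

```text
(no output)
```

View pics/crop1.png

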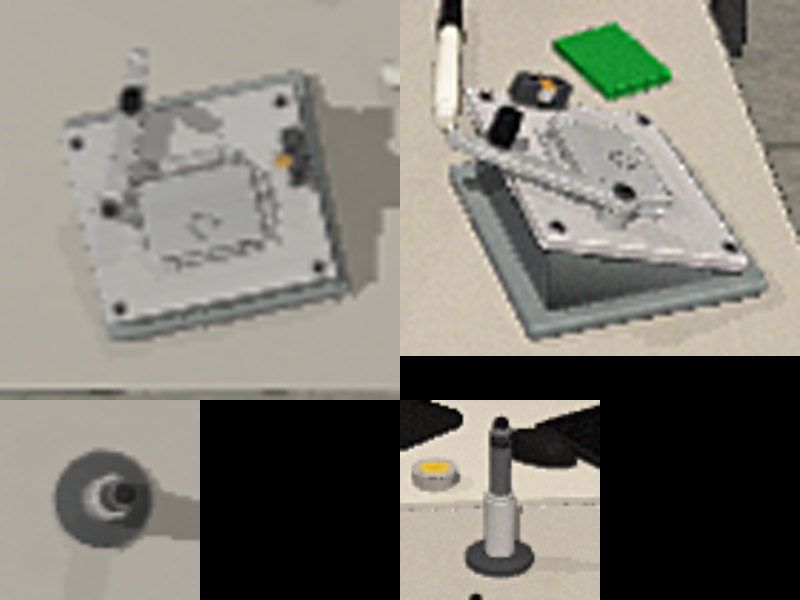

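The crop confirms the steel plate with the scribed ring in the nest: ring at top (213.4,236.6), boss at (195.5,234), knob at (199.5,214). The small loupe and green plate lie beside the fixture, so I'm measuring now.

```bash
cat > h.py <<'E'
import numpy as np,cv2
from scipy.spatial.transform import Rotation as R
def load(n,tag="0"): return dict(np.load(f"pics/{n}{tag}.npz"))
def ray(d,u,v):
    r=d["pose"][:3,:3]@np.linalg.solve(d["intrinsics"],[u,v,1]); return d["pose"][:3,3],r
def onz(d,uv,z):
    c,r=ray(d,*uv); return c+r*(z-c[2])/r[2]
def cross(*obs):   # point nearest to several rays
    A=np.zeros((3,3));b=np.zeros(3)
    for d,uv in obs:
        c,r=ray(d,*uv); r=r/np.linalg.norm(r); P=np.eye(3)-np.outer(r,r); A+=P;b+=P@c
    return np.linalg.solve(A,b)
def proj(d,p):
    q=np.linalg.inv(d["pose"])@np.append(p,1); q=d["intrinsics"]@q[:3]; return q[:2]/q[2]
def blobs(d,box,lo,hi,amin=3):
    x0,y0,x1,y1=box; g=cv2.cvtColor(d["color"],cv2.COLOR_BGR2GRAY)[y0:y1,x0:x1]
    m=((g>=lo)&(g<=hi)).astype(np.uint8); n,_,st,c=cv2.connectedComponentsWithStats(m)
    return [(st[i,4],(c[i]+[x0,y0]).round(2),st[i,:4]+[x0,y0,0,0]) for i in range(1,n) if st[i,4]>=amin]
E
python3 - <<'E'
from h import *
t,s=load("top"),load("side")
print("top dark");[print(b) for b in blobs(t,(180,200,245,258),0,85,2)]
print("side dark");[print(b) for b in blobs(s,(282,245,358,300),0,75,2)]
g=cv2.cvtColor(t["color"],cv2.COLOR_BGR2GRAY);print(g[230:243,204:224])
g2=cv2.cvtColor(s["color"],cv2.COLOR_BGR2GRAY);print(g2[258:272,316:334])
print("foot top");[print(b) for b in blobs(t,(300,205,342,245),0,110,20)]
print("side foot");[print(b) for b in blobs(s,(275,160,320,226),0,80,15)]
E
```

```text
top dark
(np.int32(19), array([199.47, 213.37]), array([198, 211,   4,   6]))
(np.int32(2), array([227. , 213.5]), array([227, 213,   1,   2]))
(np.int32(2), array([231. , 215.5]), array([231, 215,   1,   2]))
(np.int32(41), array([230.34, 223.66]), array([228, 219,   6,  11]))
(np.int32(2), array([189. , 221.5]), array([189, 221,   1,   2]))
(np.int32(8), array([195.12, 233.88]), array([194, 233,   3,   3]))
(np.int32(2), array([235. , 232.5]), array([235, 232,   1,   2]))
(np.int32(3), array([236.33, 236.67]), array([236, 236,   2,   2]))
(np.int32(2), array([237. , 241.5]), array([237, 241,   1,   2]))
(np.int32(2), array([234. , 244.5]), array([234, 244,   1,   2]))
(np.int32(2), array([197. , 252.5]), array([197, 252,   1,   2]))
(np.int32(2), array([216.5, 252. ]), array([216, 252,   2,   1]))
side dark
(np.int32(9), array([318.33, 248.11]), array([315, 245,   7,   7]))
(np.int32(60), array([305.77, 250.13]), array([300, 247,  13,   8]))
(np.int32(3), array([330.33, 248.33]), array([330, 248,   2,   2]))
(np.int32(4), array([333.75, 247.25]), array([333, 247,   3,   2]))
(np.in
[... 2553 characters left out ...]
106  89 167 174 172 152 179 192]
 [190 173 173 174 170 170 167 167 177 179 157 178 178 179 175 183 175 195]
 [157 167 175 176 170 170 171 173 172 176 176 183 174 177 175 176 166 172]
 [175 172 173 175 125 168 177 167 172 171 184 178 175 170 174 179 171 154]
 [172 176 178 175 170 175 176 110  66 108 166 181 180 181 172 176 178 200]]
foot top
(np.int32(420), array([321.81, 224.6 ]), array([310, 213,  25,  24]))
side foot
(np.int32(53), array([277.49, 166.43]), array([275, 162,   7,  10]))
(np.int32(405), array([306.77, 176.27]), array([292, 165,  28,  28]))
(np.int32(20), array([295.05, 167.9 ]), array([293, 166,   5,   5]))
(np.int32(195), array([294.38, 215.75]), array([283, 209,  24,  13]))
```

```bash
cat >> h.py <<'E'
def dark(d,box,bg=None):
    x0,y0,x1,y1=box; g=cv2.cvtColor(d["color"],cv2.COLOR_BGR2GRAY)[y0:y1,x0:x1].astype(float)
    bg=np.median(g) if bg is None else bg; w=np.clip(bg-8-g,0,None); Y,X=np.mgrid[y0:y1,x0:x1]
    return np.array([(w*X).sum(),(w*Y).sum()])/w.sum()
E
python3 - <<'E'
from h import *
np.set_printoptions(precision=4,suppress=True)
t,s=load("top"),load("side")
rt=dark(t,(209,234,217,240)); rs=dark(s,(321,263,329,269),170); print("ring",rt,rs)
z=.0471; print(onz(t,rt,z),onz(s,rs,z),cross((t,rt),(s,rs)))
T=[dark(t,(int(u-2),int(v-2),int(u+3),int(v+3))) for u,v in((189.4,221.8),(227.7,214.1),(234.6,245),(197.5,252.8))]
S=[dark(s,(int(u-3),int(v-2),int(u+4),int(v+3))) for u,v in((310.5,281),(294.6,251.3),(329.7,257),(349.3,285.3))]
print(np.array(T),np.array(S))
def near(a,b): return cross((t,a),(s,b))
for perm in range(4):
    P=[near(T[i],S[(i+perm)%4]) for i in range(4)]; e=[np.linalg.norm(proj(t,p)-T[i])+np.linalg.norm(proj(s,p)-S[(i+perm)%4]) for i,p in enumerate(P)]
    print(perm,np.array(e),np.array(P) if max(e)<6 else '')
print("boss",cross((t,(195.12,233.88)),(s,(325,272.64))),"knob",cross((t,(199.47,213.37)),(s,(298.15,258.31))))
print("foot",onz(t,(321.81,224.6),.006),onz(s,(294.38,215.75),.006))
def cl(d,box):
    x0,y0,x1,y1=box;K=d["intrinsics"];Y,X=np.mgrid[y0:y1,x0:x1];z=d["z_map"][y0:y1,x0:x1]
    p=np.stack([(X-K[0,2])/K[0,0]*z,(Y-K[1,2])/K[1,1]*z,z,np.ones_like(z)],-1)@d["pose"].T;return p[...,:3]
p=cl(t,(205,238,220,248)); 
# probe cylinder, side: depth points
p=cl(s,(285,160,306,215)); 
for r in range(6,50,3):
    q=p[r];m=(q[:,1]<.0)&(q[:,1]>-.25)&(q[:,2]>.015); m&=abs(q[:,0]-np.median(q[m][:,0]))<.03 if m.any() else m
    print(r+160,m.sum(),q[m].mean(0) if m.any() else '')
# tall things
p=cl(t,(0,0,560,300)); 
for v in range(150,260,10): print(v,' '.join(f"{p[v,u,2]*100:4.0f}" for u in range(100,360,10)))
E
```

```text
ring [212.5844 236.5901] [324.696 265.468]
[0.4533 0.1935 0.0471] [0.4554 0.1953 0.0471] [0.4542 0.1935 0.0457]
[[188.9013 221.4619]
 [227.2009 213.5585]
 [234.6035 245.2993]
 [196.9786 252.4026]] [[309.9025 280.5156]
 [293.778  251.2243]
 [329.1704 256.4913]
 [349.1643 285.1252]]
0 [0.6984 0.8335 1.7267 0.3454] [[0.4961 0.2595 0.0583]
 [0.5197 0.152  0.0587]
 [0.4311 0.1318 0.0254]
 [0.408  0.2397 0.0254]]
1 [15.8605 31.5489 17.3021 34.7432] 
2 [15.1333 50.9959 18.5102 49.8845] 
3 [33.4946 15.1197 34.3694 18.4454] 
boss [0.4616 0.2407 0.0624] knob [0.5176 0.2258 0.0912]
foot [ 0.4915 -0.1211  0.006 ] [ 0.4954 -0.109   0.006 ]
166 4 [ 0.4955 -0.1192  0.1604]
169 6 [ 0.4959 -0.1141  0.1534]
172 8 [ 0.4959 -0.1134  0.1446]
175 8 [ 0.496  -0.1117  0.1362]
178 8 [ 0.4958 -0.1126  0.1266]
181 8 [ 0.4958 -0.1117  0.1177]
184 8 [ 0.4956 -0.1126  0.108 ]
187 8 [ 0.4956 -0.112   0.0988]
190 8 [ 0.4955 -0.1121  0.0893]
193 10 [ 0.4955 -0.1114  0.08  ]
196 11 [ 0.4972 -0.1077  0.0722]
199 11 [ 0.497  -0.1086  0.0621]
202 11 [ 0.497  -0.1081  0.0525]
205 11 [ 0.4969 -0.1087  0.0423]
208 11 [ 0.4
[... 794 characters left out ...]
   -0   -0   -0    0   -0   -0
210    1    1    1   -1   -0   -0    0    0    0    1    8    0   -0    1    0    1    1    2    1   -0   -0   -0    0    0    1   -0
220    1    1    1    0   -0   -0    1    0    0    6    8    6    5    7   -0   -1    0    0   -0   -0    0    1    8    1   -0    0
230    1    1    1    0   -0   -0    2   -0   -0    5    6    6    5    4   -0    1   -0    0    0   -0   -0   -0    1    1   -0    0
240    2    2    1    1   -0    0   -1    0   -0   -0    3    4    4    4    0    0    0    1   -1    0    0    0   -0   -0    0   -1
250    1    2    2    0    1    0   -0   -0   -0    0    3    2    3    1   -0    0    1    1   -0    0    1   -0    0    0    0  155
```

```bash
cat >> h.py <<'E'
import json
def rpy(a): return R.from_euler("xyz",a,degrees=True)
D0=np.array([.4637,.1957,.042]); RD=R.from_euler("zyx",[12.4,-20,0],degrees=True)  # deck
def deck(p): return D0+RD.apply(np.array(p)/1000)
def tool_deck(ang): # tool z = -deck normal, tool x at deck angle ang (deg)
    return RD*rpy([180,0,ang])
def getc():
    c=json.load(open("cmd.json")); return np.array(c["p"]),R.from_quat(c["q"])
def setc(p,r): json.dump({"p":list(map(float,p)),"q":list(map(float,r.as_quat()))},open("cmd.json","w"))
def did(sl,tu):
    p,r=getc(); setc(p+r.apply(np.array(sl)*.3), r*R.from_rotvec(np.array(tu)*.5))
def plan(p,r):
    p0,r0=getc(); print("slide",(r0.inv().apply(np.array(p)-p0)/.3).round(3).tolist(),"turn",((r0.inv()*r).as_rotvec()/.5).round(3).tolist())
HG=np.array([14,44.])
def keep(th,zd): # tcp over knob for bar angle th
    x,y=HG+64*np.array([np.sin(th),-np.cos(th)]); return deck([x,y,zd]), tool_deck(np.degrees(th)+90)
E
python3 - <<'E'
from h import *
from rig import manip
np.set_printoptions(precision=4,suppress=True)
setc([.122,.536,.253],rpy([180,0,167.235]))
for th in(1.149,0): p,r=keep(th,43);print(p,r.as_euler("xyz",degrees=True),r.as_matrix()[:,1],RD.inv().apply(r.as_matrix()[:,1]))
plan(*keep(1.149,110))
t,s=load("top"),load("side")
[print(b) for b in blobs(t,(310,213,340,237),0,45,4)];[print(b) for b in blobs(s,(287,160,305,200),0,50,4)]
z=t["z_map"];print(z[0:180:20,0:230:20].round(2))
E
```

```text
[0.5118 0.2286 0.1053] [175.7549  19.5623 167.5007] [0.1916 0.979  0.0697] [0.4094 0.9124 0.    ]
[0.4659 0.1792 0.0886] [160.4307   4.2118 101.6733] [0.9178 0.2147 0.334 ] [ 1. -0.  0.]
slide [-1.419, -0.729, 0.283] turn [-0.148, -0.682, -0.034]
(np.int32(20), array([327.05, 223.  ]), array([325, 221,   5,   5]))
(np.int32(18), array([295.  , 167.67]), array([293, 166,   5,   4]))
(np.int32(92), array([299.68, 175.03]), array([292, 170,  13,  12]))
[[0.68 0.68 0.67 0.67 0.72 0.76 0.76 0.8  0.97 1.14 1.58 1.4 ]
 [0.74 0.74 0.74 0.74 0.74 0.75 0.75 0.8  1.11 1.14 1.57 1.4 ]
 [0.75 0.75 0.75 0.75 0.75 0.75 0.75 0.79 1.21 1.21 1.48 1.43]
 [0.75 0.75 0.75 0.75 0.75 0.75 0.75 0.8  1.49 1.31 1.49 1.58]
 [0.74 0.75 0.75 0.75 0.75 0.75 0.75 0.   1.49 1.45 1.47 1.57]
 [0.74 0.75 0.74 0.74 0.75 0.75 0.75 0.8  1.49 1.49 1.51 1.57]
 [0.78 0.78 0.78 0.78 0.78 0.77 0.78 1.48 1.49 1.49 1.5  1.52]
 [1.3  1.33 1.35 1.38 1.48 1.49 1.48 1.49 1.49 1.49 1.49 1.52]
 [1.47 1.47 1.47 1.48 1.47 1.48 1.48 1.48 1.48 1.48 1.49 1.56]]
```

Request:
carry_out(slide=[[-0.15,-0.08,0],[-0.3,-0.15,0],[-0.45,-0.23,0],[-0.6,-0.3,0],[-0.7,-0.36,0],[-0.75,-0.39,0],[-0.75,-0.39,0]], turn=[[0,-0.06,0],[0,-0.12,0],[0,-0.2,0],[0,-0.26,0],[0,-0.3,0],[0,-0.3,0],[0,-0.3,0]], gripper=[0.41,0.41,0.41,0.41,0.41,0.41,0.41], newtons=20)

```text
time: 0.98
tcp_pos: [0.3154, 0.3722, 0.253]
tcp_rot: [180.0, 8.5, 167.1]
force: [0.1, 0.5, -0.3]
gripper_width: 0.0348
grip_force: 0.0
```

```bash
cat >> h.py <<'E'
def show():
    from rig import manip
    np.set_printoptions(precision=4,suppress=True)
    s=manip.read_state();p,r=getc();m=rpy(s["tcp_rot"])
    print(f"t {s['time']:.2f} tcp",s["tcp_pos"],s["tcp_rot"],"dp_mm",(s["tcp_pos"]-p)*1e3,"drot",(r.inv()*m).as_rotvec(degrees=True).round(2),"F",s["force"].round(2),"w",round(s["gripper_width"],4),"gf",round(s["grip_force"],1),"q",s["q"].round(1));return s
E
python3 - <<'E'
from h import *
did([-.75,-.39,0],[0,-.3,0]);show();plan(*keep(1.149,110));plan(*keep(1.149,43))
E
```

```text
t 0.97 tcp [0.3154 0.3722 0.253 ] [179.9976   8.5369 167.1381] dp_mm [-0.2287  0.0489  0.0419] drot [0.01 0.06 0.1 ] F [ 0.13  0.5  -0.28] w 0.0348 gf 0.0 q [ 47.7  -5.4  89.3  -7.4  91.8 -30. ]
slide [-0.619, -0.339, 0.379] turn [-0.15, -0.382, -0.023]
slide [-0.662, -0.322, 0.598] turn [-0.15, -0.382, -0.023]
```

Request:
carry_out(slide=[[-0.15,-0.08,0.1],[-0.3,-0.16,0.2],[-0.45,-0.25,0.3],[-0.58,-0.32,0.36],[-0.62,-0.34,0.38],[-0.63,-0.335,0.43],[-0.645,-0.33,0.52],[-0.655,-0.325,0.57]], turn=[[-0.03,-0.1,0],[-0.07,-0.2,-0.01],[-0.11,-0.3,-0.02],[-0.15,-0.38,-0.02],[-0.15,-0.38,-0.02],[-0.15,-0.38,-0.02],[-0.15,-0.38,-0.02],[-0.15,-0.38,-0.02]], gripper=[0.41,0.41,0.41,0.41,0.41,0.41,0.41,0.41])

```text
time: 1.98
tcp_pos: [0.507, 0.2303, 0.1117]
tcp_rot: [175.8, 19.3, 167.5]
force: [-0.3, 0.5, -0.5]
gripper_width: 0.035
grip_force: 0.0
```

Run:
```python
from h import *
did([-.655,-.325,.57],[-.15,-.38,-.02]);show();plan(*keep(1.149,43))
from rig import manip
d=manip.get_image("side");t=manip.get_image("top")
o=np.hstack([cv2.resize(d["color"][215:305,255:355],(400,360),interpolation=2),cv2.resize(t["color"][180:270,160:260],(400,360),interpolation=2)])
cv2.imwrite("pics/k1.png",o)
```

```text
t 1.98 tcp [0.507  0.2303 0.1117] [175.7653  19.3432 167.5259] dp_mm [-1.4418  1.8192 -1.5373] drot [-0.01  0.16 -0.1 ] F [-0.3   0.52 -0.49] w 0.035 gf 0.0 q [ 22.6  -0.6 102.9  -8.6  59.6 -52.4]
slide [-0.001, 0.001, 0.029] turn [-0.0, -0.002, -0.003]
```

View pics/k1.png

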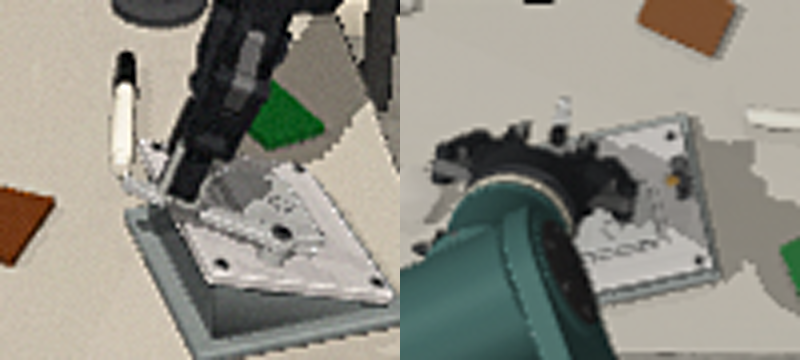

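The side view shows the fingers coming down around the knob at crop (185,190). The top view shows the knob between the fingers at crop (560,130). I'll descend the rest, then narrow the gap.

Request:
carry_out(slide=[[0,0,0.03],[0,0,0.03],[0,0,0.03],[0,0,0.03]], turn=[[0,0,0],[0,0,0],[0,0,0],[0,0,0]], gripper=[0.41,0.3,0.22,0.22])

```text
time: 2.58
tcp_pos: [0.5113, 0.2291, 0.1059]
tcp_rot: [175.7, 19.6, 167.4]
force: [-0.0, 0.5, 0.3]
gripper_width: 0.0187
grip_force: 0.0
```

Run:
```python
from h import *
did([0,0,.03],[0,0,0]);show()
for th in (1.05,.95,.85,.75,.65,.55,.45,.35): plan(*keep(th,43))
```

```text
t 2.58 tcp [0.5113 0.2291 0.1059] [175.681   19.5501 167.389 ] dp_mm [-0.2007  0.5473  1.0472] drot [-0.04 -0.06  0.01] F [-0.04  0.55  0.3 ] w 0.0187 gf 0.0 q [ 22.4   0.  103.1  -8.7  58.6 -52.4]
slide [-0.0, -0.02, -0.001] turn [-0.0, -0.002, 0.195]
slide [0.003, -0.041, -0.001] turn [-0.001, -0.002, 0.395]
slide [0.008, -0.062, -0.001] turn [-0.001, -0.002, 0.595]
slide [0.015, -0.082, -0.001] turn [-0.001, -0.002, 0.795]
slide [0.024, -0.101, -0.001] turn [-0.001, -0.002, 0.995]
slide [0.036, -0.12, -0.001] turn [-0.001, -0.002, 1.195]
slide [0.048, -0.137, -0.001] turn [-0.001, -0.002, 1.395]
slide [0.063, -0.152, -0.001] turn [-0.001, -0.002, 1.595]
```

Request:
carry_out(slide=[[0,-0.02,0],[0.003,-0.041,0],[0.008,-0.062,0],[0.015,-0.082,0],[0.024,-0.101,0],[0.024,-0.101,0]], turn=[[0,0,0.195],[0,0,0.395],[0,0,0.595],[0,0,0.795],[0,0,0.995],[0,0,0.995]], gripper=[0.22,0.22,0.22,0.22,0.22,0.22])

```text
time: 3.32
tcp_pos: [0.4985, 0.2005, 0.1009]
tcp_rot: [166.8, 15.1, 137.9]
force: [-0.1, -0.2, 0.8]
gripper_width: 0.0189
grip_force: 0.0
```

Run:
```python
from h import *
did([.024,-.101,0],[0,0,.995]);show()
for th in (.55,.45,.35,.25,.2,.15): plan(*keep(th,43))
```

```text
t 3.33 tcp [0.4985 0.2005 0.1009] [166.7627  15.0793 137.9114] dp_mm [-0.5028  0.1968  0.6325] drot [-0.02 -0.02 -0.03] F [-0.14 -0.19  0.78] w 0.0189 gf 0.0 q [ 19.6  -2.9 106.5  -7.8  57.7 -27. ]
slide [0.001, -0.022, -0.001] turn [-0.001, -0.002, 0.2]
slide [0.004, -0.043, -0.001] turn [-0.001, -0.002, 0.4]
slide [0.01, -0.064, -0.001] turn [-0.002, -0.002, 0.6]
slide [0.017, -0.084, -0.001] turn [-0.002, -0.002, 0.8]
slide [0.021, -0.093, -0.001] turn [-0.002, -0.001, 0.9]
slide [0.026, -0.103, -0.001] turn [-0.002, -0.001, 1.0]
```

Request:
carry_out(slide=[[0.001,-0.022,0],[0.004,-0.043,0],[0.01,-0.064,0],[0.017,-0.084,0],[0.021,-0.093,0],[0.026,-0.103,0],[0.026,-0.103,0]], turn=[[0,0,0.2],[0,0,0.4],[0,0,0.6],[0,0,0.8],[0,0,0.9],[0,0,1.0],[0,0,1.0]], gripper=[0.22,0.22,0.22,0.22,0.22,0.22,0.22])

```text
time: 4.2
tcp_pos: [0.4743, 0.1824, 0.0921]
tcp_rot: [161.3, 7.0, 109.9]
force: [0.2, 0.1, 0.2]
gripper_width: 0.0186
grip_force: 0.0
```

Run:
```python
from h import *
did([.026,-.103,0],[0,0,1.0]);show()
for th in (.1,.05,0,-.03,-.06,-.09,-.12): plan(*keep(th,43))
```

```text
t 4.20 tcp [0.4743 0.1824 0.0921] [161.2722   7.0397 109.9331] dp_mm [-0.3726  0.5381  0.6065] drot [-0.03  0.   -0.1 ] F [0.24 0.13 0.23] w 0.0186 gf 0.0 q [ 18.3  -6.3 110.8  -7.3  56.7   0.2]
slide [0.001, -0.011, -0.001] turn [-0.002, -0.001, 0.1]
slide [0.001, -0.021, -0.001] turn [-0.002, -0.001, 0.2]
slide [0.003, -0.032, -0.001] turn [-0.002, -0.001, 0.3]
slide [0.004, -0.038, -0.001] turn [-0.002, -0.001, 0.36]
slide [0.005, -0.045, -0.001] turn [-0.002, -0.001, 0.42]
slide [0.006, -0.051, -0.001] turn [-0.002, -0.001, 0.48]
slide [0.008, -0.057, -0.001] turn [-0.002, -0.001, 0.54]
```

Request:
carry_out(slide=[[0.001,-0.011,0],[0.001,-0.021,0],[0.003,-0.032,0],[0.004,-0.038,0],[0.005,-0.043,0],[0.005,-0.043,0]], turn=[[0,0,0.1],[0,0,0.2],[0,0,0.3],[0,0,0.3],[0,0,0.3],[0,0,0.3]], gripper=[0.22,0.22,0.22,0.22,0.22,0.22])

```text
time: 4.95
tcp_pos: [0.4623, 0.1791, 0.0875]
tcp_rot: [160.5, 4.2, 101.7]
force: [1.1, 0.2, -0.6]
gripper_width: 0.0191
grip_force: 0.2
```

Run:
```python
from h import *
did([.005,-.043,0],[0,0,.3]);s=show()
print("F in tool", getc()[1].inv().apply(s["force"]))
```

```text
t 4.95 tcp [0.4623 0.1791 0.0875] [160.4925   4.2027 101.7176] dp_mm [-0.4858  0.4551  0.2967] drot [-0.    0.   -0.05] F [ 1.14  0.16 -0.55] w 0.0191 gf 0.2 q [ 18.4  -7.7 112.5  -7.4  56.4   9. ]
F in tool [-0.0306  0.8984  0.907 ]
```

Request:
carry_out(slide=[[0,-0.005,0],[0,-0.01,0],[0,-0.01,0]], turn=[[0,0,0],[0,0,0],[0,0,0]], gripper=[0.22,0.22,0.22])

```text
time: 5.32
tcp_pos: [0.4616, 0.179, 0.0878]
tcp_rot: [160.2, 4.2, 101.7]
force: [7.1, 1.5, -2.2]
gripper_width: 0.0189
grip_force: 3.1
```

Run:
```python
from h import *
did([0,-.01,0],[0,0,0]);s=show()
print("F in tool", getc()[1].inv().apply(s["force"]), "tcp deck", RD.inv().apply(s["tcp_pos"]-D0)*1e3)
```

```text
t 5.33 tcp [0.4616 0.179  0.0878] [160.1621   4.1684 101.688 ] dp_mm [1.5714 0.978  1.6057] drot [-0.33  0.03 -0.01] F [ 7.1   1.53 -2.15] w 0.0189 gf 3.1 q [ 18.4  -8.  112.8  -7.5  56.1   9.1]
F in tool [0.2183 6.1309 4.4468] tcp deck [  9.8004 -19.2935  43.7056]
```

Request:
carry_out(slide=[[0,-0.008,0],[0,-0.008,0]], turn=[[0,0,0],[0,0,0]], gripper=[0.22,0.22])

```text
time: 5.58
tcp_pos: [0.4611, 0.1789, 0.0881]
tcp_rot: [159.9, 4.2, 101.7]
force: [11.9, 2.7, -4.6]
gripper_width: 0.0189
grip_force: 5.1
```

Run:
```python
from h import *
did([0,-.008,0],[0,0,0]);s=show()
print("F in tool", getc()[1].inv().apply(s["force"]), "tcp deck", RD.inv().apply(s["tcp_pos"]-D0)*1e3)
```

```text
t 5.58 tcp [0.4611 0.1789 0.0881] [159.8969   4.1525 101.688 ] dp_mm [3.2479 1.4125 2.7035] drot [-0.6   0.04 -0.  ] F [11.85  2.74 -4.62] w 0.0189 gf 5.1 q [ 18.4  -8.2 113.1  -7.5  55.8   9.2]
F in tool [0.6222 9.9301 8.3885] tcp deck [  9.399  -19.2877  44.1664]
```

Request:
carry_out(slide=[[0,0.016,0],[0,0.016,0],[0,0.016,0],[0,0.016,-0.1],[0,0.016,-0.25],[0,0.016,-0.4],[0,0.016,-0.4]], turn=[[0,0,0],[0,0,0],[0,0,0],[0,0,0],[0,0,0],[0,0,0],[0,0,0]], gripper=[0.22,0.41,0.41,0.41,0.5,0.6,0.6])

```text
time: 6.45
tcp_pos: [0.422, 0.1797, 0.2049]
tcp_rot: [160.0, 4.1, 101.7]
force: [-0.0, -1.5, -0.3]
gripper_width: 0.0511
grip_force: 0.0
```

Run:
```python
from h import *
did([0,.016,-.4],[0,0,0]);s=show()
t,sd=load("top"),load("side")
print("cap",cross((t,(327.05,223)),(sd,(295,167.7))),onz(t,(327.05,223),.1625),onz(sd,(295,167.67),.158))
for yaw in (75,90): plan([.494,-.1195,.23],rpy([180,0,yaw]))
```

```text
t 6.45 tcp [0.422  0.1797 0.2049] [159.9848   4.1108 101.6853] dp_mm [0.6446 1.2568 5.1633] drot [-0.51  0.08  0.02] F [-0.05 -1.52 -0.34] w 0.0511 gf 0.0 q [ 20.5 -18.6 107.3  -7.2  72.1   9.1]
cap [ 0.4929 -0.1207  0.1545] [ 0.4917 -0.1198  0.1625] [ 0.4947 -0.1126  0.158 ]
slide [-1.026, 0.043, -0.012] turn [0.702, -0.016, 0.946]
slide [-1.026, 0.043, -0.012] turn [0.693, 0.075, 0.428]
```

Request:
carry_out(slide=[[-0.12,0,0],[-0.26,0.01,0],[-0.4,0.02,0],[-0.54,0.03,0],[-0.68,0.04,-0.01],[-0.82,0.04,-0.01],[-0.95,0.043,-0.01],[-1.0,0.043,-0.01]], turn=[[0.05,0,0.05],[0.15,0.02,0.1],[0.25,0.03,0.15],[0.35,0.04,0.2],[0.45,0.05,0.26],[0.55,0.06,0.32],[0.65,0.075,0.4],[0.69,0.075,0.43]], gripper=[0.6,0.6,0.6,0.6,0.6,0.6,0.6,0.6])

```text
time: 7.45
tcp_pos: [0.4921, -0.1131, 0.2273]
tcp_rot: [-179.9, -0.1, 89.8]
force: [0.1, -0.3, -0.2]
gripper_width: 0.0512
grip_force: 0.0
```

Run:
```python
from h import *
from rig import manip
did([-1,.043,-.01],[.69,.075,.43]);s=show()
plan([.494,-.1205,.23],rpy([180,0,90]));plan([.494,-.1205,.1295],rpy([180,0,90]))
for n in("top","side"): np.savez(f"pics/{n}1.npz",**manip.get_image(n))
t,d=load("top","1"),load("side","1")
o=np.hstack([cv2.resize(d["color"][235:310,280:360],(400,375),interpolation=2),cv2.resize(t["color"][200:265,180:250],(400,375),interpolation=2)])
cv2.imwrite("pics/k2.png",o)
```

```text
t 7.45 tcp [ 0.4921 -0.1131  0.2273] [-179.8672   -0.0789   89.7765] dp_mm [-0.5659 -1.3926 -1.5454] drot [0.22 0.06 0.18] F [ 0.09 -0.27 -0.23] w 0.0512 gf 0.0 q [-19.4  -0.3  87.    0.   93.5 -19.2]
slide [-0.029, 0.004, -0.004] turn [0.003, -0.001, -0.002]
slide [-0.029, 0.004, 0.331] turn [0.003, -0.001, -0.002]
```

View pics/k2.png

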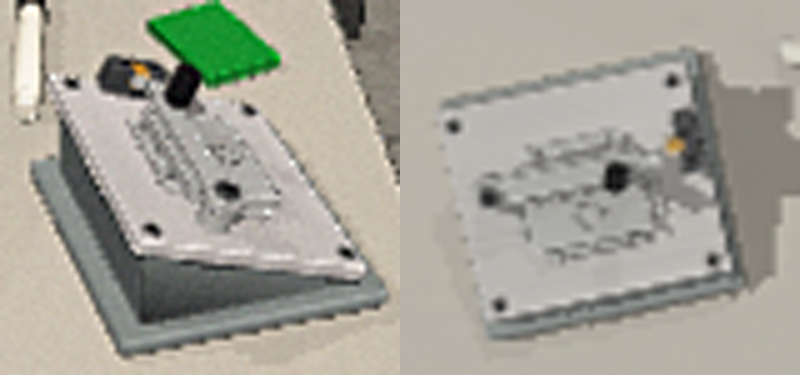

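The bar lies shut across the plate: boss at crop (490,197), knob at (615,178), nose in the catch at (680,155). The ring is visible at (592,212). Next I'll descend on the probe.

Request:
carry_out(slide=[[-0.029,0.004,0],[-0.029,0.004,0],[-0.029,0.004,0.1],[-0.029,0.004,0.2],[-0.029,0.004,0.28],[-0.029,0.004,0.33],[-0.029,0.004,0.33]], turn=[[0,0,0],[0,0,0],[0,0,0],[0,0,0],[0,0,0],[0,0,0],[0,0,0]], gripper=[0.6,0.6,0.6,0.6,0.6,0.6,0.6])

```text
time: 8.43
tcp_pos: [0.4929, -0.1192, 0.1292]
tcp_rot: [-180.0, -0.1, 90.0]
force: [0.1, 0.5, 0.1]
gripper_width: 0.0513
grip_force: 0.0
```

Run:
```python
from h import *
did([-.029,.004,.33],[0,0,0]);s=show()
t,d=load("top","1"),load("side","1")
k1=blobs(t,(210,224,224,236),0,70,4);k2=blobs(d,(308,245,324,262),0,70,4);print(k1,k2)
p=cross((t,k1[0][1]),(d,max(k2,key=lambda b:b[0])[1]));print("knob deck",RD.inv().apply(p-D0)*1e3)
```

```text
t 8.43 tcp [ 0.4929 -0.1192  0.1292] [-179.9808   -0.0703   89.9984] dp_mm [-1.2035  1.1907 -0.6142] drot [ 0.11  0.05 -0.05] F [0.12 0.51 0.15] w 0.0513 gf 0.0 q [-20.    2.9  95.    0.1  82.1 -20.1]
[(np.int32(17), array([217.41, 230.12]), array([216, 228,   4,   5]))] [(np.int32(51), array([316.35, 251.43]), array([313, 245,   9,  12])), (np.int32(8), array([310.62, 248.62]), array([309, 247,   4,   4]))]
knob deck [ 14.1201 -21.8349  26.6388]
```

Request:
carry_out(slide=[[0,0,0],[0,0,0],[0,0,0],[0,0,0],[0,0,0],[0,0,0]], turn=[[0,0,0],[0,0,0],[0,0,0],[0,0,0],[0,0,0],[0,0,0]], gripper=[0.4,0.3,0.27,0.2,0.1,0.1], newtons=20)

```text
time: 9.18
tcp_pos: [0.4936, -0.1202, 0.1309]
tcp_rot: [179.9, 0.0, 90.0]
force: [-2.5, 0.2, 4.7]
gripper_width: 0.0212
grip_force: 22.2
```

Run:
```python
from h import *
s=show();print(s["moment"])
```

```text
t 9.18 tcp [ 0.4936 -0.1202  0.1309] [179.8913   0.0057  89.9505] dp_mm [-0.4581  0.2606  1.0903] drot [-0.02 -0.02  0.  ] F [-2.49  0.21  4.74] w 0.0212 gf 22.2 q [-20.1   2.9  94.9   0.   82.1 -20.1]
[ 0.0451  0.5917 -0.1044]
```

Request:
carry_out(slide=[[0,-0.003,0],[0,-0.003,0],[0,-0.003,-0.03],[0,-0.003,-0.08],[0,-0.003,-0.16],[0,-0.003,-0.25],[0,-0.003,-0.34],[0,-0.003,-0.34]], turn=[[0,0,0],[0,0,0],[0,0,0],[0,0,0],[0,0,0],[0,0,0],[0,0,0],[0,0,0]], gripper=[0.1,0.1,0.1,0.1,0.1,0.1,0.1,0.1], newtons=60)

```text
time: 10.18
tcp_pos: [0.4937, -0.1204, 0.2352]
tcp_rot: [179.6, 0.1, 90.0]
force: [0.2, -0.4, -2.0]
gripper_width: 0.0201
grip_force: 59.3
```

Run:
```python
from h import *
from rig import manip
did([0,-.003,-.34],[0,0,0]);s=show();print(s["moment"])
d=manip.get_image("side");np.savez("pics/side2.npz",**d)
cv2.imwrite("pics/p1.png",cv2.resize(d["color"][90:240,240:350],(550,600-0),interpolation=2)[:600])
```

```text
t 10.18 tcp [ 0.4937 -0.1204  0.2352] [179.6033   0.086   89.9593] dp_mm [0.6692 0.0782 3.3929] drot [-0.31 -0.1  -0.01] F [ 0.24 -0.35 -2.02] w 0.0201 gf 59.3 q [-20.1  -0.4  86.2   0.1  93.8 -20.1]
[ 0.0361 -0.0213 -0.0108]
```

View pics/p1.png

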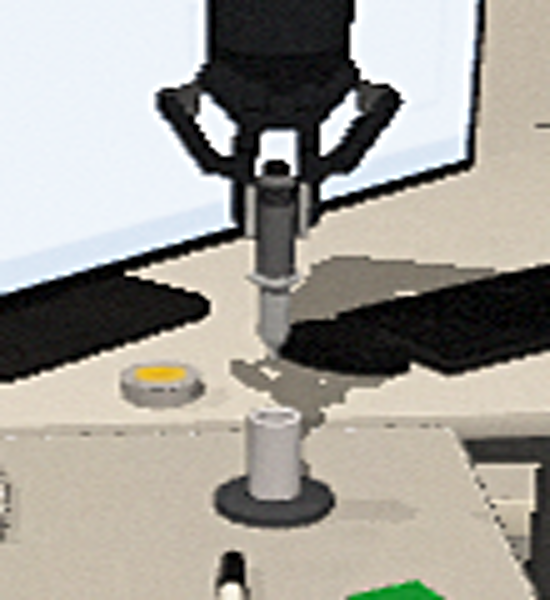

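The probe is out of the stand and hangs straight between the pads, with its nose at crop (272,350) and nothing beneath it disturbed. Next I'll carry it over the spot.

```bash
cat >> h.py <<'E'
SP=deck([-7,0,8]); N=RD.apply([0,0,1]); L=.1164
def over(h,dx=0,dy=0): return deck([-7+dx,dy,8])+N*(L+h/1000), tool_deck(90)
E
python3 - <<'E'
from h import *
print(SP,N)
plan([.46,-.12,.275],rpy([180,0,90]))
plan(*over(60)); print(over(60)[0])
E
```

```text
[0.45453944 0.19419685 0.04717925] [-0.34202014  0.          0.93969262]
slide [0.001, -0.11, -0.144] turn [0.003, -0.001, -0.002]
slide [1.049, -0.33, 0.063] turn [-0.692, -0.075, -0.43]
[0.39420708 0.19419685 0.21294103]
```

```bash
sed -i 's/from_euler("zyx",\[12.4,-20,0\]/from_euler("ZYX",[12.4,-20,0]/' h.py
python3 - <<'E'
from h import *
np.set_printoptions(precision=4,suppress=True)
S=np.array([[0.4961,0.2595,0.0583],[0.5197,0.152,0.0587],[0.4311,0.1318,0.0254],[0.408,0.2397,0.0254]])
print(SP,N); print("screws deck",RD.inv().apply(S-D0)*1e3)
t,d=load("top","1"),load("side","1")
print("knob",RD.inv().apply(cross((t,(217.41,230.12)),(d,(316.35,251.43)))-D0)*1e3)
rt=dark(t,(209,234,217,240)); rs=dark(d,(321,263,329,269),170); print("ring",rt,rs,RD.inv().apply(cross((t,rt),(d,rs))-D0)*1e3, proj(t,SP),proj(d,SP))
print("boss",RD.inv().apply(np.array([.4616,.2407,.0624])-D0)*1e3)
plan([.46,-.12,.275],rpy([180,0,90]))
plan(*over(60)); print(over(60)[0])
E
```

```text
[0.4546 0.1937 0.0471] [-0.334  -0.0734  0.9397]
screws deck [[ 48.1846  55.3543  -0.1917]
 [ 48.2889 -54.7058   0.196 ]
 [-48.491  -55.409   -0.0161]
 [-47.9189  54.9343  -0.2243]]
knob [ 14.6072 -19.6392  28.0482]
ring [212.3721 236.2054] [324.489  265.2937] [-6.7251  0.2876  7.3878] [212.5289 236.1296] [324.9289 265.0248]
boss [14.1302 44.4012 16.5662]
slide [0.001, -0.11, -0.144] turn [0.003, -0.001, -0.002]
slide [1.004, -0.325, 0.063] turn [-0.692, 0.076, -0.43]
[0.3957 0.1807 0.2129]
```

Request:
carry_out(slide=[[0,-0.02,-0.1],[0.12,-0.06,-0.15],[0.28,-0.12,-0.15],[0.44,-0.18,-0.15],[0.6,-0.24,-0.15],[0.76,-0.28,-0.12],[0.9,-0.31,-0.06],[1.0,-0.325,0]], turn=[[0,0,0],[-0.05,0,-0.05],[-0.15,0.02,-0.1],[-0.28,0.03,-0.16],[-0.4,0.04,-0.24],[-0.52,0.05,-0.32],[-0.64,0.07,-0.4],[-0.69,0.076,-0.43]], gripper=[0.1,0.1,0.1,0.1,0.1,0.1,0.1,0.1])

```text
time: 11.22
tcp_pos: [0.3932, 0.1812, 0.2294]
tcp_rot: [160.2, -0.0, 102.5]
force: [-0.3, -0.4, -1.9]
gripper_width: 0.0205
grip_force: 59.3
```

Run:
```python
from h import *
did([1.0,-.325,0],[-.69,.076,-.43]);show();plan(*over(60));plan(*over(15))
```

```text
t 11.22 tcp [0.3932 0.1812 0.2294] [160.1809  -0.0229 102.5215] dp_mm [-2.5736  1.5849 -2.2948] drot [ 0.12  0.05 -0.11] F [-0.31 -0.44 -1.85] w 0.0205 gf 59.3 q [ 18.7 -23.5 107.7  -2.1  76.    6.3]
slide [0.004, -0.021, 0.059] turn [-0.002, -0.001, -0.0]
slide [0.004, -0.021, 0.209] turn [-0.002, -0.001, -0.0]
```

Go to 15 mm above the spot and look at the tip against the ring in both views.

Request:
carry_out(slide=[[0.004,-0.021,0],[0.004,-0.021,0.06],[0.004,-0.021,0.12],[0.004,-0.021,0.17],[0.004,-0.021,0.2],[0.004,-0.021,0.209],[0.004,-0.021,0.209],[0.004,-0.021,0.209]], turn=[[0,0,0],[0,0,0],[0,0,0],[0,0,0],[0,0,0],[0,0,0],[0,0,0],[0,0,0]], gripper=[0.1,0.1,0.1,0.1,0.1,0.1,0.1,0.1])

```text
time: 12.22
tcp_pos: [0.4104, 0.1847, 0.1718]
tcp_rot: [160.0, -0.0, 102.4]
force: [-0.4, -0.6, -1.1]
gripper_width: 0.0205
grip_force: 59.3
```

Run:
```python
from h import *
from rig import manip
did([.004,-.021,.209],[0,0,0]);s=show()
tip=s["tcp_pos"]+rpy(s["tcp_rot"]).apply([0,0,L]);print("tip deck",RD.inv().apply(tip-D0)*1e3)
for n in("top","side"): np.savez(f"pics/{n}3.npz",**manip.get_image(n))
t,d=load("top","3"),load("side","3")
print("exp tip px",proj(d,tip),proj(t,tip),"ring",proj(d,SP),"flange",proj(d,tip+N*.062),proj(d,tip+N*.067),"cap",proj(d,tip+N*.148))
o=np.hstack([cv2.resize(d["color"][205:285,290:360],(420,480),interpolation=2),cv2.resize(t["color"][200:260,180:240],(380,480),interpolation=2)])
cv2.imwrite("pics/s1.png",o)
```

```text
t 12.22 tcp [0.4104 0.1847 0.1718] [159.9786  -0.029  102.404 ] dp_mm [-0.1513  0.5411  1.1176] drot [-0.08  0.01  0.  ] F [-0.37 -0.61 -1.06] w 0.0205 gf 59.3 q [ 18.4 -19.7 111.8  -2.2  68.    6.4]
tip deck [-6.6871  0.7298 24.1398]
exp tip px [327.5845 259.2282] [212.0395 237.9857] ring [324.9289 265.0248] flange [338.1468 235.4917] [339.0245 233.5194] cap [353.816  200.2786]
```

View pics/s1.png

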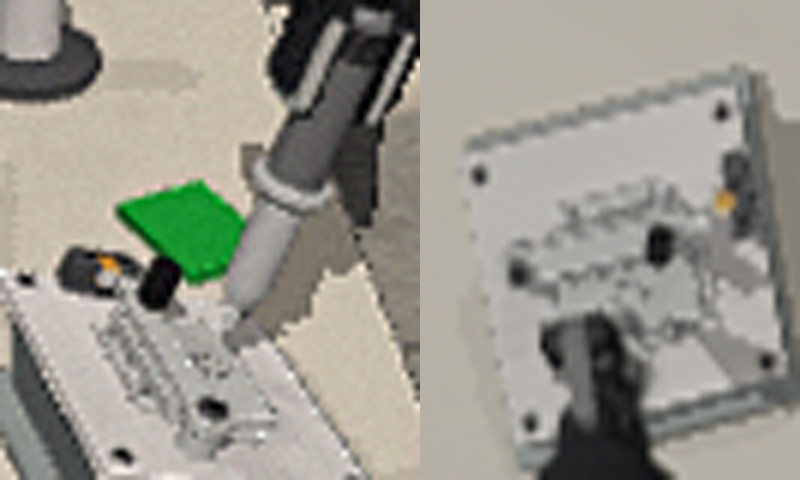

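The side crop shows the tip near (233,343), just short of the ring at (210,360). The top view hides the tip behind the hand. I'll fit the probe's axis line in the side view to check its lateral error.

Run:
```python
from h import *
from rig import manip
t,d=load("top","3"),load("side","3"); b=load("side","1")
s=manip.read_state(); tip=s["tcp_pos"]+rpy(s["tcp_rot"]).apply([0,0,L])
g=cv2.cvtColor(d["color"],cv2.COLOR_BGR2GRAY);g0=cv2.cvtColor(b["color"],cv2.COLOR_BGR2GRAY)
np.set_printoptions(linewidth=220)
print(np.arange(320,346))
for v in range(238,268): print(v,g[v,320:346])
print("exp axis u at rows");
for k in (0,6,12,17,22,32,42,52,62): print(k,proj(d,tip+N*k/1000).round(2))
```

```text
[320 321 322 323 324 325 326 327 328 329 330 331 332 333 334 335 336 337 338 339 340 341 342 343 344 345]
238 [ 92  99  98  96  98  87 112 163 192 198 195 205 118 132  93  83 121 162 166 168 168 187 181 167 115 119]
239 [ 96 102 103 102  96  97  89  90 112 190 200 201 140 135 158 174  96  80  96 124 156 136 129 132 104 117]
240 [101  97  96 103 102 102 100  93  87 120 195 167 127 147 159 168 175 172  95  85  87  93  96 114 118 122]
241 [100  98 102  96  95  97  96 103  97  90 142 117 135 150 160 167 166 166 160 143 103 119 118 116 116 115]
242 [100  97  95  95 102  98  99  94  97  96  78 118 144 160 163 168 166 158 147 121 123 119 119 121 119 115]
243 [ 99  99  99 102 100  97  98  99 100  93  91 135 159 163 168 160 157 152 135 100 120 119 119 117 118 116]
244 [ 98  98  97 101 102  96 102  98 104  91 120 147 161 163 163 158 154 154 128 104 117 117 116 120 113 120]
245 [102  98 102  98  99  93 102  98  95  90 139 156 164 163 163 160 148 143  99 115 118 122 118 120 119 121]
246 [103  96  95 100  94  95 101  95  99 115 137 159 160 164 160 154 147 129 107 119 116 118 117 121 120 125]
247 
[... 1793 characters left out ...]
118  98 200 202 196 193 207 206 134 165 192 198 193 192 193 195 189 193]
264 [171 142  98 131 100 166 158 168 168 152 183 196 188 193 196 204 210 143 164 193 194 194 191 192 192 190]
265 [177 239 113 155 177 177 142 174 161 196 165 181 194 188 193 199 201 173 140 169 194 194 191 194 189 192]
266 [171 176 171 136 119 169 173 167 143 169 164 175 193 191 187 196 201 203 133 169 192 194 193 193 192 190]
267 [174 174 176 168 118 175 105  91 167 174 173 150 177 190 188 192 197 203 243 153 168 175 188 194 192 191]
exp axis u at rows
0 [327.64 259.28]
6 [328.64 257.04]
12 [329.64 254.79]
17 [330.48 252.9 ]
22 [331.32 251.01]
32 [333.02 247.19]
42 [334.73 243.34]
52 [336.46 239.46]
62 [338.2  235.54]
```

Run:
```python
from h import *
from scipy.optimize import least_squares
d=load("side","3"); b=load("side","1")
def pts(d):
    K=d["intrinsics"];Y,X=np.mgrid[0:420,0:560];z=d["z_map"]
    p=np.stack([(X-K[0,2])/K[0,0]*z,(Y-K[1,2])/K[1,1]*z,z,np.ones_like(z)],-1)@d["pose"].T
    return RD.inv().apply((p[...,:3]-D0).reshape(-1,3)).reshape(420,560,3)*1e3
P=pts(d);Q=pts(b)
m=(abs(Q[...,0]+12)<8)&(abs(Q[...,1])<25)&(abs(Q[...,2]-8)<8);print("plate z",m.sum(),np.median(Q[m][:,2]),Q[m][:,2].std())
for lo,hi,r in((46,78,9),(96,110,11)):
    m=(P[...,2]>lo)&(P[...,2]<hi)&(np.hypot(P[...,0]+7,P[...,1])<18); q=P[m]
    f=least_squares(lambda c:np.hypot(q[:,0]-c[0],q[:,1]-c[1])-r,[-7,0],loss="soft_l1"); print(len(q),f.x,np.std(f.fun))
```

```text
plate z 73 6.439668271742536 0.7210147149940233
111 [-6.4940172   0.23729973] 1.0400582816772588
62 [-5.65818949  0.13093544] 1.2135601948260375
```

Run:
```python
from h import *
for tag in("0","1"):
  for n,uv in(("side",(324.5,265.3)),("top",(212.4,236.3))):
    d=load(n,tag);K=d["intrinsics"];u,v=map(round,uv);z=np.median(d["z_map"][v-1:v+2,u-1:u+2])
    p=d["pose"]@np.append(np.linalg.solve(K,[uv[0],uv[1],1])*z,1);print(n,RD.inv().apply(p[:3]-D0)*1e3)
# deck/desk depth residuals in side around
d=load("side","1");K=d["intrinsics"]
for u,v in((270,240),(280,300),(330,310),(360,330),(300,225)):
    z=np.median(d["z_map"][v-2:v+3,u-2:u+3]);p=d["pose"]@np.append(np.linalg.solve(K,[u,v,1])*z,1);print(u,v,p[:3]*1e3)
```

```text
side [-7.43794961 -1.73649944  6.08851003]
top [-6.59435579  0.18793959 10.46725155]
side [-7.34011039 -1.59292484  6.17546918]
top [-7.17323291  0.38445544  8.73746082]
270 240 [572.12819966   7.78525336  -1.08626816]
280 300 [558.65662542 248.23802139  -0.62875641]
330 310 [456.29499492 284.47077594  -1.23772265]
360 330 [407.39292508 342.85676439  -1.38380788]
300 225 [482.65711897 -68.30208335  -2.49427256]
```

Run:
```python
from h import *
np.set_printoptions(linewidth=220)
t,b=load("top","3"),load("top","1")
T=deck([-6.7,.7,24.1])
for k in (0,12,30,50,62,67,100,138,148): print(k,proj(t,T+N*k/1000).round(2))
print("1mm y",proj(t,deck([-7,1,8]))-proj(t,SP),proj(load("side"),deck([-7,1,8]))-proj(load("side"),SP),proj(load("side"),deck([-6,0,8]))-proj(load("side"),SP))
g=cv2.cvtColor(t["color"],cv2.COLOR_BGR2GRAY)
print("    ",np.arange(196,222))
for v in range(232,256): print(v,g[v,196:222])
```

```text
0 [212.05 237.98]
12 [211.89 239.43]
30 [211.65 241.63]
50 [211.37 244.15]
62 [211.19 245.69]
67 [211.12 246.34]
100 [210.63 250.73]
138 [210.04 256.05]
148 [209.88 257.5 ]
1mm y [-0.34607855  0.07254485] [0.16578219 0.25889185] [-0.38732663 -0.05403052]
     [196 197 198 199 200 201 202 203 204 205 206 207 208 209 210 211 212 213 214 215 216 217 218 219 220 221]
232 [130 169 179 171 169 169 170 170 169 169 169 169 174 180 160 142 125 117 124 103  27  27  20  87 158 148]
233 [ 81 118 146 172 170 169 170 171 177 181 143 126 117 123 132 153 110 124 158 157 145  91 116 161 164 163]
234 [ 55  98 142 180 194 175 122  99 123 124 129 150 108 123 157 160 157 159 164 164 164 158 159 161 159 161]
235 [ 84 109 129 130 131 130 160 146 123 156 157 160 158 160 156 118 119 148 142 163 162 160 160 161 165 166]
236 [161 136 123 113 106 108 163 162 161 165 164 165 169 169 165 151 164 166 153 111 139 161 160 162 165 165]
237 [174 171 171 169 148 116 165 164 164 165 170 170 171 165 144 145 171 172 162 137 158 160 161 165 167 166]
238 [175 176 177 179 177 158 174 172 172 174 176 165 135 177 166 145 135 1
[... 1205 characters left out ...]
 34  28  59 124 172 181 183 188 190 192]
250 [182 183 182 180 180 183 176 123 108 110 108  84  29  26  31  37  35  33  76 152 187 189 194 160 131 114]
251 [174 141 165 185 184 177 118  61  97 112 108  82  31  29  23  32  38  35  56 101 117 111 110  96  89  85]
252 [107  63 121 187 187 175  49  41  62  88  87  79  35  31  20  32  47  23  34  70  90  86 100 135 137 140]
253 [126  45 127 187 182 148  36  40  38  52  67  54  34  30  22  26  35  21  19  64 124 139 134 129 123 112]
254 [177 164 190 197 161 111  39  39  30  34  38  36  31  26  20  19  24  24  21  40  90 114 100 108 115 112]
255 [152 124 110 111  97  74  36  34  33  34  34  32  33  33  31  27  21  19  23  26  74 117 130 168 167 167]
```

Request:
carry_out(slide=[[-0.002,0,0.015],[-0.002,0,0.03],[-0.002,0,0.042],[-0.002,0,0.047],[-0.002,0,0.047],[-0.002,0,0.047],[-0.002,0,0.047],[-0.002,0,0.047]], turn=[[0,0,0],[0,0,0],[0,0,0],[0,0,0],[0,0,0],[0,0,0],[0,0,0],[0,0,0]], gripper=[0.1,0.1,0.1,0.1,0.1,0.1,0.1,0.1])

```text
time: 13.32
tcp_pos: [0.415, 0.185, 0.1578]
tcp_rot: [160.0, -0.0, 102.4]
force: [0.2, -0.3, -1.7]
gripper_width: 0.0207
grip_force: 59.3
```

```bash
cat >> h.py <<'E'
def tipinfo(s):
    r=rpy(s["tcp_rot"]);tip=s["tcp_pos"]+r.apply([0,0,L]);print("tip deck",RD.inv().apply(tip-D0)*1e3,"F deck",RD.inv().apply(s["force"]));return tip
E
python3 - <<'E'
from h import *
did([-.002,0,.047],[0,0,0]);s=show();tipinfo(s)
E
```

```text
t 13.32 tcp [0.415  0.185  0.1578] [160.0424  -0.0238 102.4003] dp_mm [-0.4232  0.4372  0.4484] drot [-0.02  0.01  0.  ] F [ 0.17 -0.31 -1.67] w 0.0207 gf 59.3 q [ 18.2 -18.5 112.5  -2.1  66.1   6.3]
tip deck [-7.3308  0.0784  9.5093] F deck [-0.4751 -0.3395 -1.6016]
```

Request:
carry_out(slide=[[0,0.001,0.004],[0,0.001,0.008],[0,0.001,0.008],[0,0.001,0.008]], turn=[[0,0,0],[0,0,0],[0,0,0],[0,0,0]], gripper=[0.1,0.1,0.1,0.1])

```text
time: 13.82
tcp_pos: [0.4161, 0.1853, 0.1558]
tcp_rot: [160.0, -0.0, 102.4]
force: [-1.5, -0.3, 0.7]
gripper_width: 0.0204
grip_force: 59.5
```

Run:
```python
from h import *
from rig import manip
np.set_printoptions(linewidth=220)
did([0,.001,.008],[0,0,0])
F=[]
for i in range(4):
    d=manip.get_image("side");F.append(RD.inv().apply(manip.read_state()["force"]))
print(np.array(F).round(2));s=show();tip=tipinfo(s);np.savez("pics/side4.npz",**d)
g=cv2.cvtColor(d["color"],cv2.COLOR_BGR2GRAY)
print("exp",proj(d,tip),"    ",np.arange(318,336))
for v in range(254,270): print(v,g[v,318:336])
cv2.imwrite("pics/s2.png",cv2.resize(d["color"][240:280,300:350],(750,600),interpolation=2))
```

```text
[[-0.2   0.58  0.95]
 [-1.47  0.14  1.2 ]
 [-1.58 -0.29  0.65]
 [-0.56 -0.67  1.19]]
t 14.03 tcp [0.4161 0.1853 0.1557] [160.0364  -0.0231 102.401 ] dp_mm [-0.3867  0.4565  0.4825] drot [-0.02  0.01  0.  ] F [-0.77 -0.85  0.92] w 0.0201 gf 59.5 q [ 18.2 -18.2 112.6  -2.1  65.7   6.3]
tip deck [-6.972   0.0892  7.1274] F deck [-0.5619 -0.6675  1.1854]
exp [324.7905 265.3664]      [318 319 320 321 322 323 324 325 326 327 328 329 330 331 332 333 334 335]
254 [ 48 172 203 196 196 196 203 141 133 156 161 161 163 164 145 131  95 116]
255 [ 91 117 193 197 200 220 203 138 140 157 161 161 160 154 139 111 110 119]
256 [109 108 103 188 197 198 162 136 151 160 167 165 156 148 128  93 118 120]
257 [119 113 114 185 198 197 159 139 156 159 162 162 156 139 115 102 121 114]
258 [148 176 199 186 193 150 139 148 160 164 159 153 146 128 105 114 117 118]
259 [160 158 167 167 173 173 130 140 159 165 160 155 139 125 115 104 114 121]
260 [171 158 158 170 165 177 130 135 151 150 150 142 127 110 123 131  96 106]
261 [174 176 158 158 155 173 143 126 139 140 132 116 100 120 122 119 146  99]
262 [171 207 165 160 170 168 158 139 151 120 104  99 118 121 134 135 205 184]
263 [171 173 169 153 154 164 128 174 181  86  60 101 118 110 189 206 206 205]
264 [176 173 174 140 107 133  87 180 131 111  99 111 110 126 116 187 200 202]
265 [181 177 175 240 117 158 134 180  89 178 170 202 150 186 198 192 190 197]
266 [187 176 174 173 164 138 119 146 157 162 127 173 169 179 195 196 190 193]
267 [130 173 179 177 173 167 122 178 108  89 158 169 165 147 176 188 187 189]
268 [142 168 179 174 174 165 166 178 154 179 179 177 177 178 177 182 181 189]
269 [176 127 185 177 175 174 175 171 180 177 174 174 175 177 166 175 182 179]
```

View pics/s2.png

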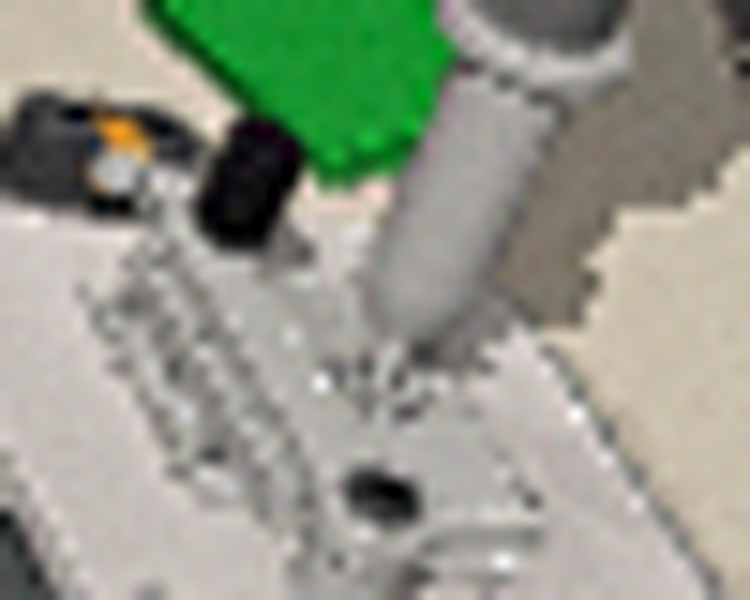

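In contact: the force rose by about 2.7 N. In the crop the rod end at (385,385) sits in the middle of the ring, about (380,387). Now I'll press on to 4 mm.

Request:
carry_out(slide=[[0,0,0.004],[0,0,0.008],[0,0,0.01],[0,0,0.01],[0,0,0.01]], turn=[[0,0,0],[0,0,0],[0,0,0],[0,0,0],[0,0,0]], gripper=[0.1,0.1,0.1,0.1,0.1])

```text
time: 14.65
tcp_pos: [0.4171, 0.1855, 0.1529]
tcp_rot: [160.0, -0.0, 102.4]
force: [-1.6, -0.8, 3.4]
gripper_width: 0.0204
grip_force: 59.8
```

```bash
cat > f.py <<'E'
from h import *
from rig import manip
F=[]
for i in range(10):
    d=manip.get_image("side");F.append(RD.inv().apply(manip.read_state()["force"]))
s=show();tip=tipinfo(s);print("mean F deck",np.mean(F,0),"sd",np.std(F,0))
E
python3 - <<'E'
from h import did
did([0,0,.01],[0,0,0]);import f
E
```

```text
t 15.15 tcp [0.4171 0.1855 0.1528] [160.0394  -0.0239 102.4014] dp_mm [-0.3807  0.4627  0.4112] drot [-0.02  0.01  0.  ] F [-2.38 -0.23  2.72] w 0.0209 gf 59.8 q [ 18.1 -17.9 112.8  -2.1  65.3   6.3]
tip deck [-6.9989  0.0966  4.0579] F deck [-1.303   0.2894  3.3654]
mean F deck [-0.9975  0.0334  3.6627] sd [0.3991 0.5338 0.4704]
```

Run:
```python
from h import *
from rig import manip
d=manip.get_image("side");print(blobs(d,(308,245,324,262),0,70,4))
print(manip.job_done());show()
```

```text
[(np.int32(51), array([316.35, 251.43]), array([313, 245,   9,  12])), (np.int32(8), array([310.62, 248.62]), array([309, 247,   4,   4]))]
the job is handed in; nothing more can be done
None
the job is handed in; nothing more can be done
```

I've handed the job in: the bar is shut against its stop, and the gripper still holds the probe square on the ring with its tip pushed in about 4 mm (about 5 N); the tip's sideways position along the bar is only good to about 1 mm.

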